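Press the dowel home with the bench press

ROBOT

A 6-joint arm with a two-finger parallel gripper is mounted at the origin on the work surface. World frame = base frame: x ahead of the robot, y to its left, z up, the work surface at z = 0. Lengths are in mm, angles in rad, forces in N, time in s.
With the tool pointing down it reaches from about 400 to 925 mm from the base axis. Payload 12.5 kg.
Tool frame: the origin (TCP) lies at the very end of the fingers, on their centre line; the grasp point (between the pads) lies 19 mm behind it; z points along the fingers, x is the direction in which the jaws open and shut, and the axes are right-handed (so a half turn about z gives the same grasp; the last joint's range is limited). The gripper opens to 95 mm and grips with 3 to 60 N. Pads are 20 mm wide; open, the fingers measure 119 mm over their backs; the gripper's body (75 mm by 180 mm) begins 59 mm behind the grasp point.
Start: joints at [-1.213, 0.491, 1.559, -0, 1.092, -0.106], TCP at [279.618, -558.982, 214.661] pointing down, gripper open.
Joint ranges: [-3.1, 3.1], [-0.84, 2.19], [0.05, 2.79], [-1.13, 4.28], [0.06, 2.93], [-2.69, 2.69]. Speed limits (rad/s): [2.22, 2.22, 2.79, 3.14, 3.14, 3.14].

INTERFACE

Orientations are given as [roll, pitch, yaw] about the fixed x, y, z axes, in that order (R = Rz(yaw) Ry(pitch) Rx(roll)).
In Python, from cell import env gives the robot as it stands.
- The arm moves only by the tool arm_command, never from a script. Its argument "motion" is one flat list of numbers, 7 for each row, row after row: the opening, from -1 (shut) to 1 (fully open), then the shift along the tool's x, y, z in mm, then the turn, a rotation vector about the tool's x, y, z in degrees. In form: [fingers, dx, dy, dz, rx, ry, rz, fingers, dx, dy, dz, rx, ry, rz, ...]. A call has 1 to 20 rows; each row is the pose to reach, as a shift and turn from the pose commanded when the call began, along the tool's axes at that moment; what a row does not reach only later rows make up. A row lasts 1/10 s, in which the tool goes at most 50 mm and 8.59 degrees, less where a joint would pass 70% of its speed; a pose out of reach is approached as far as the arm can. A call with a gripper value outside its range is refused whole. The fingers move at their own pace and stop on an object; the grip force is fixed at half the most. Time passes only in rows, so rows that repeat a pose let the fingers close. It gives the time, the measured TCP pose, the force and the opening at its end, in the units of the state.
- env.state(): the state, without advancing time (a new reading comes with each control period).
- env.read_camera(name): name is "scene" or "top" or "wrist"; returns (picture, depth): 400x640x3 uint8, red, green, blue; 400x640 float32, mm along the optical axis (not along the pixel's ray), 0 where there is no reading.
- env.calibration(name): a dict with "fx", "fy", "cx", "cy" (pixels), "cam_to_world" (4x4, takes a point from camera to world coordinates). Camera axes: x right, y down, z forward; pixel columns grow to the right and rows downward; lengths in mm; the calibration is good to about 2 mm. A picture is of the moment at which its call begins: read the wrist's pose just before it. calibration takes no time and is no camera call; for the wrist camera it gives the pose at the moment of the call.
- env.job_done(): hands the job in, once; it reports no verdict.
Trained networks look in the newest picture that a camera, given by its name, has taken for a name from the list of things; names that differ only in an ending like _2 or _b are one class to them, and where a whole thing is asked for, a point or a joint stands for the part that bears it (a point fixed in the world has none). Each returns a list of dicts, best first, with "confidence" (0 to 1); they miss things now and then, are a little off and sometimes report something else, mostly with a low value. They report only what shows in the picture. A call takes as long as a camera call. They do not tell look-alikes from the thing itself.
- env.recognise(camera, label): "location" ([column, row] in pixels, amid what is visible of it).
- env.silhouettes(camera, label): "region" (400x640 bool, what is visible of it) and "location" ([column, row] in pixels, amid what is visible of it).
- env.spot_point(camera, label): "location" ([column, row] in pixels: a listed point, or the origin of a listed thing).
The state is a dict: "t": time; "joints": joint angles; "qvel": joint speeds; "tau": joint torques, N m; "eef_pos": TCP position; "tcp_rot": TCP orientation; "ft_force": force on the tool from outside, world axes, zero at the start; "moment": the same for the moment, N m; "opening": opening from 0.0 (shut) to 1.0 (fully open).
Only numpy, scipy, OpenCV 4.12 (cv2) and the standard library are available. Lean on these libraries where they do the work, as an engineer would, in place of code of your own. Each camera call takes 0.05 s, during which the arm holds its last target.

TASK

Lay the housing whose brass dowel still sticks out gently between the guide rails of the bench press, dowel end facing the ram, and let go of it. Then push the press's red valve lever towards the green side (towards the anvil) and hold it over until the ram has pushed the dowel home and for a good second more, then let the lever come back to centre. Leave the pressed housing in the press, never push the lever the other way, and leave the finished housing and the other things on the bench where they are.

Things in the scene. Friction and masses are not known exactly. Their poses are not given: they have to be found in the camera images.
- housing: The job: a loose aluminium block, 46 (x) x 110 (y) x 46 (z) mm, 0.4 to 0.75 kg, a 20 mm brass dowel sticking 16 to 20 mm out of its -y end at mid height. Origin: centre of the block's underside, dowel not counted; y runs lengthwise, -y towards the dowel. It starts flat on the bench, dowel roughly towards the robot's right. Grip it across its 46 mm width.
- dowel (a joint): How far the dowel is pushed into the housing: 0 = 20 mm proud, 0.020 m = home, flush with the end face (its stop). A stiff, slow fit: it starts moving at about 2 N, stays where it is left, and needs roughly 2 to 4 s of ram pressure with the lever fully over.
- finished: A second block like the housing, 46 x 110 x 46 mm, whose dowel is already flush; leave it alone. Origin: centre of its underside. It lies about 0.17 m from the job; which of the two is nearer the robot varies.
- press: The bench press, fixed: dark base plate 130 (x) x 400 (y) x 20 (z) mm. Origin at bench height; y is the ram's axis, which pushes to +y. Blue anvil (90 mm wide, top at z = 76 mm), its face at y = +75 mm; blue cylinder (top 76 mm) from y = -106 to -245 mm. The housing goes between anvil and ram. The valve block with the lever stands on the cylinder's -x side, nearest the robot.
- nest (a point): Point on the press's bed where the housing's underside centre belongs when it touches the anvil: x = 0, y = 20, z = 20 mm in the press frame; axes as the press's, and the housing's too once loaded (dowel to the ram). Guide rails left and right of it, 8 mm high, inner faces at x = -28 and +28 mm, run from y = -35 to +50 mm from here. Up to 5 mm short of the anvil is fine: the ram pushes it up.
- lever (a joint): Valve lever angle, rad: 0 = upright (centre); positive = leaning to the anvil (press +y, green mark), driving the ram 78 mm per rad; stop at 0.62. Negative = wrong way, stop at -0.3. A 0.8 N m/rad spring recentres it; the grip needs up to about 12 N at full throw. The lever can go fully over at once and must then be held; beyond about 0.5 rad the dowel goes all the way home.
- lever_grip (a point): Middle of the lever's red upright grip: a round bar 26 mm diameter and 70 mm long (35 mm above and below this point, along the lever); below it is an 11 mm steel stem. The point is 125 mm from the lever's pivot, 175 mm above the bench when upright.
- lever_pivot (a point): The lever's pivot, 50 mm above the bench on the valve block, at x = -85, y = -165 mm in the press frame; its axes are the press's. The lever swings in the plane of y and z.
- wrench: Loose wrench, 140 mm, lying flat between the robot and the press; leave alone. Origin at its underside.
- hammer: Loose hammer lying on the far side of the bench; leave alone.
- spray: Upright white bottle, 70 mm diameter, 180 mm tall, far side; leave alone. Origin under its centre.
- jar: Glass jar, 66 mm diameter, 90 mm tall, far left; leave alone. Origin under its centre.
- parallel: Loose steel bar 30 x 150 x 25 mm, right side; leave alone. Origin under its centre.
- step_block: Loose dark stepped clamping block, 80 x 30 x 48 mm, right side; leave alone.
- dowel_tip (a point): Centre of the dowel's outer end face, 23 mm above the housing's underside; it moves in with the dowel.
- pad: The ram's round steel pad, 38 mm diameter, sprung (3 N at first touch, 0.2 N more per mm), that pushes on the dowel. With the lever centred its face stands at y = -60 mm in the press frame, 135 mm from the anvil, its axis 43 mm above the bench (block plus dowel take at most 130 mm). The origin lies on the axis 80 mm behind the face.
Things that resemble listed ones, but are neither listed nor needed, are in the scene too. What is shaped like the housing but blue, pink or purple is not meant.

How it is judged (in metres and radians):
On the way, in this order (a step that is already met when the one before it is completed fails the run):
1. the housing lies between the rails, dowel towards the ram, let go, dowel still proud (x of housing in the frame of nest between -0.008 and 0.008 m and y of housing in the frame of nest between -0.02 and 0.004 m and z of housing in the frame of nest below 0.003 m and y of dowel_tip in the frame of nest below -0.05 m and contact force between housing and the fingers below 0.1 N and value of joint dowel below 0.01 m), for 0.2 s.
2. the lever is over towards the green side and the ram presses on the dowel, which is still proud (value of joint lever above 0.15 rad and contact force between pad and housing above 0.5 N and value of joint dowel below 0.014 m), for 0.05 s.
3. the dowel is home and the lever is still held over with the ram pressing (value of joint lever above 0.3 rad and contact force between pad and housing above 0.5 N and value of joint dowel above 0.0185 m), for 0.5 s.
At the end, for the whole second after the job is handed in: The lever stands within 0.06 rad of centre, the dowel is home (within 1.5 mm of flush), and the housing lies at rest on the bed between the rails, within 8 mm sideways and 20 mm lengthwise of its place at the anvil (value of joint lever between -0.06 and 0.06 rad and value of joint dowel above 0.0185 m and x of housing in the frame of nest between -0.008 and 0.008 m and y of housing in the frame of nest between -0.02 and 0.004 m and z of housing in the frame of nest below 0.003 m and linear speed of housing below 0.02 m/s); the robot touches nothing.
It fails at once if the lever is pushed the wrong way (beyond 0.2 rad) (value of joint lever below -0.2 rad).
It fails at once if the housing is dropped or slammed into the press (faster than 0.5 m/s just above its bed) (distance between housing and nest below 0.05 m and linear speed of housing above 0.5 m/s).
It fails at once if the finished housing or another bystander is moved more than 20 mm (distance of any of finished, wrench, hammer, spray, jar, parallel, step_block from where it was at the start of the episode above 0.02 m).
It also fails if it takes over 61 s, if anything falls off the work surface, if the arm or the gripper's body presses on something with over 40 N, if the wrist force passes 120 N, or if a joint passes its speed limit or range.

## Working session

There is one attempt and no reset: what is moved stays moved. The work goes in short steps, Python scripts to look and compute and a tool call to move; the robot and the scene stay as the last step left them, time stands still between calls to the robot, and variables do not carry over. Pictures are saved under pics/ and viewed, and the job is handed in when it is done.

Besides the shell and the picture viewer there is one more tool, called after ">>>" as a command line: name --argument value ..., lists and objects as JSON in quotes. arm_command: Moves the arm, as the interface text tells. Its arguments: {"type":"object","properties":{"motion":{"type":"array","items":{"type":"number"}}},"required":["motion"]}

```bash
ls && mkdir -p pics && python3 - <<'E'
from cell import env
import cv2
print(env.state())
for n in("scene","top","wrist"):
    p,d=env.read_camera(n); cv2.imwrite(f"pics/{n}0.png",p[:,:,::-1])
    c=env.calibration(n); print(n,c)
E
```

```text
pics
{'t': 0.0, 'joints': array([-1.21260236e+00,  4.91546254e-01,  1.55944124e+00, -1.73649874e-05,
        1.09168389e+00, -1.05582596e-01]), 'qvel': array([-0.00061953,  0.00044777, -0.00066279, -0.0009089 ,  0.0014809 ,
       -0.00020755]), 'tau': array([-2.14546228e-03, -6.12647223e+01, -2.58177495e+01,  6.91601657e-02,
        4.83653520e-02, -1.07395133e-04]), 'eef_pos': array([ 279.52356745, -558.74527427,  214.07283745]), 'tcp_rot': array([-3.14149428e+00,  1.07434919e-03, -1.10701169e+00]), 'ft_force': array([-0.39829086, -1.04029981,  0.82611771]), 'moment': array([-0.0077099 , -0.03412128, -0.00078719]), 'opening': 0.9972813708824076}
scene {'fx': 478.2674525363174, 'fy': 478.2674525363174, 'cx': 314.8797042006215, 'cy': 194.76633279068528, 'cam_to_world': array([[-6.24772518e-01,  6.12568755e-01, -4.84168175e-01,
         1.27259152e+03],
       [ 7.80673215e-01,  5.01541793e-01, -3.72833961e-01,
         5.04446072e+02],
       [ 1.44441395e-02, -6.10913538e-01, -7.91565547e-01,
         1.32138905e+03],
       [ 0.00000000e+00,  0.00000000e+00,  0.00000000e+00,
      
[... 253 characters left out ...]
 -2.81202473e-02, -8.89246894e-03,
        -7.14930436e+01],
       [ 1.06392550e-02, -6.25918571e-02, -9.97982498e-01,
         1.48894051e+03],
       [ 0.00000000e+00,  0.00000000e+00,  0.00000000e+00,
         1.00000000e+00]])}
wrist {'fx': 327.31294062397484, 'fy': 327.31294062397484, 'cx': 318.5324033362076, 'cy': 198.31357464847966, 'cam_to_world': array([[ 4.46733000e-01, -8.57491018e-01, -2.55223002e-01,
         3.50762380e+02],
       [-8.94667199e-01, -4.28017161e-01, -1.27952774e-01,
        -5.22294467e+02],
       [ 4.78529293e-04,  2.85500375e-01, -9.58378478e-01,
         3.84048643e+02],
       [ 0.00000000e+00,  0.00000000e+00,  0.00000000e+00,
         1.00000000e+00]])}
```

View pics/top0.png

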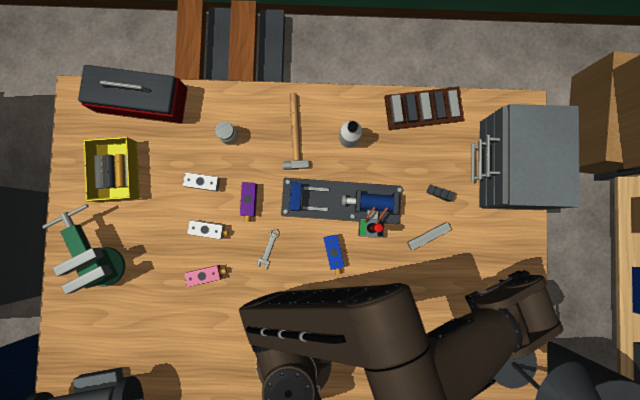

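View pics/scene0.png

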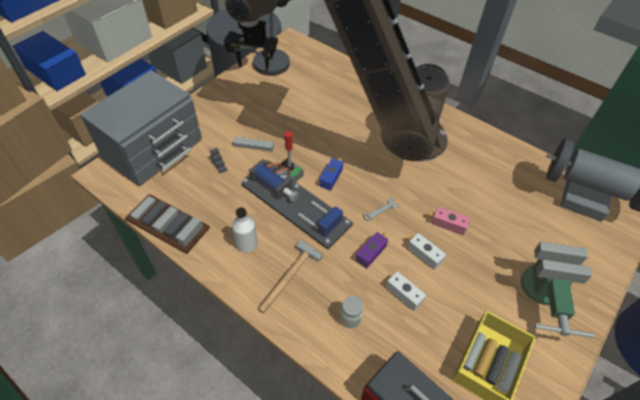

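```bash
python3 - <<'E'
from cell import env
for l in("housing","finished","press","lever","wrench","spray","step_block"):
    for x in env.recognise("top",l)[:4]: print(l,x)
for l in("housing","dowel_tip","nest","lever_grip","lever_pivot","press","finished"):
    for x in env.spot_point("top",l)[:4]: print("pt",l,x)
E
```

```text
housing {'location': [207.1, 275.2], 'confidence': 0.95}
housing {'location': [208.1, 232.6], 'confidence': 0.83}
housing {'location': [249.8, 200.7], 'confidence': 0.67}
housing {'location': [334.9, 252.9], 'confidence': 0.66}
finished {'location': [200.5, 181.7], 'confidence': 0.86}
lever {'location': [376.5, 227.3], 'confidence': 0.51}
wrench {'location': [269.3, 250.0], 'confidence': 0.71}
spray {'location': [350.2, 130.4], 'confidence': 0.62}
step_block {'location': [443.7, 195.0], 'confidence': 0.52}
pt housing {'location': [207.0, 231.1], 'confidence': 0.93}
pt housing {'location': [332.8, 253.0], 'confidence': 0.87}
pt housing {'location': [204.9, 273.1], 'confidence': 0.7}
pt housing {'location': [248.5, 198.4], 'confidence': 0.68}
pt dowel_tip {'location': [223.3, 269.8], 'confidence': 0.51}
pt dowel_tip {'location': [247.6, 222.7], 'confidence': 0.51}
pt dowel_tip {'location': [230.2, 231.1], 'confidence': 0.45}
pt dowel_tip {'location': [338.0, 273.8], 'confidence': 0.42}
pt nest {'location': [317.0, 201.0], 'confidence': 0.77}
pt lever_grip {'location': [378.7, 223.1], 'confidence': 0.66}
pt lever_pivot {'location': [370.5, 225.9], 'confidence': 0.61}
pt press {'location': [321.5, 197.8], 'confidence': 0.91}
pt finished {'location': [201.8, 182.4], 'confidence': 0.63}
```

The top view shows two white blocks. The one at about (207,231) has a brass dowel on its right end, so it is the job. The one at (201,182) looks finished. The press is centred near (342,201), with its anvil on the left and the ram and red lever grip (379,228) on the right. Next I'll measure.

```bash
cat > h.py <<'E'
import numpy as np,cv2
from cell import env
def cloud(cam):
    p,d=env.read_camera(cam); c=env.calibration(cam)
    return p,d,xyz(d,c)
def xyz(d,c):
    v,u=np.mgrid[0:400,0:640]
    P=np.stack([(u-c["cx"])/c["fx"]*d,(v-c["cy"])/c["fy"]*d,d],-1)
    M=c["cam_to_world"]; return P@M[:3,:3].T+M[:3,3]
E
python3 - <<'E'
from h import *
p,d,X=cloud("top")
cv2.imwrite("pics/topz.png",cv2.resize(p[150:300,160:460,::-1],None,fx=2.6,fy=2.6,interpolation=cv2.INTER_CUBIC))
np.savez("top.npz",p=p,d=d,X=X)
z=X[...,2]
print("bench z",np.median(z[240:330,60:180][d[240:330,60:180]>0]))
hsv=cv2.cvtColor(p,cv2.COLOR_RGB2HSV)
def rect(m,zlo,zhi,name):
    m=m&(z>zlo)&(z<zhi)&(d>0)
    q=X[m]; r=cv2.minAreaRect(q[:,:2].astype(np.float32))
    print(name,len(q),"rect",np.round(r[0],1),np.round(r[1],1),round(r[2],2),"z",np.median(q[:,2]).round(1))
    return q
for n,(c0,c1,r0,r1) in dict(job=(184,235,215,246),fin=(178,225,168,198)).items():
    m=np.zeros(z.shape,bool); m[r0:r1,c0:c1]=1
    rect(m,38,60,n)
m=np.zeros(z.shape,bool); m[165:230,275:415]=1
rect(m,12,28,"base")
m2=np.zeros(z.shape,bool); m2[175:220,280:305]=1
rect(m2,66,90,"anvil")
m3=np.zeros(z.shape,bool); m3[185:220,352:400]=1
rect(m3,60,90,"cyl")
m4=np.zeros(z.shape,bool); m4[215:250,360:400]=1
q=rect(m4&(p[...,0]>130)&(p[...,1]<70),100,230,"lever"); print(q.max(0),q.min(0))
E
```

```text
bench z 1.1647743265855297
job 473 rect [430.8 296.3] [126.4  45.9] 82.76 z 45.5
fin 464 rect [590.6 327.5] [111.   46.5] 83.55 z 45.4
base 3124 rect [ 548.3 -138.2] [417.2 180.8] 81.47 z 19.0
anvil 304 rect [547.8   9.6] [36.8 90. ] 88.07 z 74.7
cyl 736 rect [ 524.9 -256.7] [139.5  92.3] 87.61 z 72.1
lever 59 rect [ 452.7 -242.3] [20.5 23.5] 1.65 z 208.5
[ 463.04499829 -230.48723518  213.9063142 ] [ 442.3356022  -254.01005972  197.49828286]
```

View pics/topz.png

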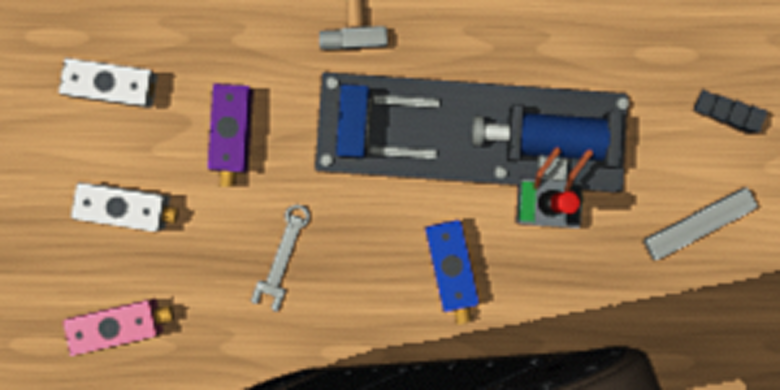

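```bash
python3 - <<'E'
from h import *
f=np.load("top.npz"); p,d,X=f["p"],f["d"],f["X"]; z=X[...,2]
# anvil & cylinder blue tops by colour
hsv=cv2.cvtColor(p,cv2.COLOR_RGB2HSV)
blue=(hsv[...,0]>100)&(hsv[...,0]<130)&(hsv[...,1]>120)
for n,(c0,c1,r0,r1) in dict(anvil=(280,305,175,220),cyl=(350,402,185,220)).items():
    m=np.zeros(z.shape,bool); m[r0:r1,c0:c1]=1
    q=X[m&blue&(z>60)]; r=cv2.minAreaRect(q[:,:2].astype(np.float32)); print(n,len(q),r,q.mean(0), np.percentile(q,[1,99],0).round(0).tolist())
# cylinder crest line: for cyl points high z
m=np.zeros(z.shape,bool); m[185:225,352:402]=1
q=X[m&(z>73)]
print("crest",q.mean(0),cv2.fitLine(q[:,:2].astype(np.float32),cv2.DIST_HUBER,0,.01,.01).ravel())
# base outline: per column, top edge & bottom edge
m=np.zeros(z.shape,bool); m[165:225,275:415]=1
b=m&(z>12)&(z<90)
top=[];bot=[];
for c in range(290,395):
    rr=np.where(b[:,c])[0]
    top.append(X[rr.min(),c]); 
    if c<345: bot.append(X[rr.max(),c])
for n,e in(("top",top),("bot",bot)):
    e=np.array(e); e=e[abs(e[:,2]-19)<6]
    l=cv2.fitLine(e[:,:2].astype(np.float32),cv2.DIST_HUBER,0,.01,.01).ravel(); print(n,len(e),l,np.degrees(np.arctan2(l[3 - 3],l[1])), "z",e[:,2].mean())
for r in range(175,205,6):
    cc=np.where(b[r])[0]; print(r,X[r,cc.min()].round(0),X[r,cc.max()].round(0))
# rails
m=np.zeros(z.shape,bool); m[180:218,303:330]=1
q=X[m&(hsv[...,2]>110)&(hsv[...,1]<60)&(z<40)]
print("rails",len(q)); print(cv2.minAreaRect(q[:,:2].astype(np.float32)))
E
```

```text
anvil 287 ((510.6434326171875, -6.097564697265625), (174.11993408203125, 66.30982971191406), 23.737300872802734) [547.48331279  10.32326954  79.76956399] [[503.0, -7.0, 68.0], [591.0, 28.0, 81.0]]
cyl 449 ((516.6370849609375, -184.79385375976562), (75.36770629882812, 258.0727844238281), 16.278125762939453) [ 536.69731196 -253.46527863   77.21141915] [[513.0, -309.0, 61.0], [561.0, -200.0, 80.0]]
crest [ 525.30667583 -251.49435988  114.47432508] [ 1.04604654e-01 -9.94513869e-01  5.31075256e+02 -2.57517395e+02]
top 90 [ 4.4982344e-02  9.9898779e-01  6.0355847e+02 -1.7059886e+02] 2.5781684 z 18.822668384115623
bot 55 [ 3.9020598e-02  9.9923843e-01  4.8154065e+02 -6.2029682e+01] 2.2362833 z 18.016430512799296Traceback (most recent call last):
  File "<stdin>", line 25, in <module>
    return umr_minimum(a, axis, None, out, keepdims, initial, where)
ValueError: zero-size array to reduction operation minimum which has no identity
```

```bash
cat >> h.py <<'E'
from scipy.spatial.transform import Rotation as Ro
def go(x,y,z,yawdeg,s=None):
    s=s or env.state(); R0=Ro.from_euler("xyz",s["tcp_rot"])
    R1=Ro.from_euler("xyz",[180,0,yawdeg],degrees=True)
    t=R0.inv().apply(np.array([x,y,z])-s["eef_pos"]); r=(R0.inv()*R1).as_rotvec(degrees=True)
    print("go",(x,y,z,yawdeg),"->",t.round(1),r.round(2))
E
python3 - <<'E'
from h import *
go(470,-200,330,-40); go(430,303,280,-7.2)
f=np.load("top.npz");X=f["X"]
for n,(c,r) in dict(nest=(317,201),press=(321,198)).items(): print(n,X[r,c])
E
```

```text
go (470, -200, 330, -40) -> [-235.9 -330.8 -115.4] [ 0.000e+00 -1.000e-02 -2.343e+01]
go (430, 303, 280, -7.2) -> [-703.7 -520.1  -65.4] [ 0.000e+00 -1.000e-02 -5.623e+01]
nest [537.21350895 -60.20655475  19.26840942]
press [547.89123933 -73.37041026  16.56236033]
```

>>> arm_command --motion '[1,-236,-331,-115,0,0,-23,1,-236,-331,-115,0,0,-23,1,-236,-331,-115,0,0,-23,1,-236,-331,-115,0,0,-23,1,-236,-331,-115,0,0,-23,1,-236,-331,-115,0,0,-23,1,-236,-331,-115,0,0,-23,1,-236,-331,-115,0,0,-23,1,-236,-331,-115,0,0,-23,1,-704,-520,-65,0,0,-56.2,1,-704,-520,-65,0,0,-56.2,1,-704,-520,-65,0,0,-56.2,1,-704,-520,-65,0,0,-56.2,1,-704,-520,-65,0,0,-56.2,1,-704,-520,-65,0,0,-56.2,1,-704,-520,-65,0,0,-56.2,1,-704,-520,-65,0,0,-56.2,1,-704,-520,-65,0,0,-56.2,1,-704,-520,-65,0,0,-56.2,1,-704,-520,-65,0,0,-56.2]'

```text
t: 2.9
eef_pos: [428.7, 307.2, 278.8]
tcp_rot: [-3.141, 0.001, -0.122]
ft_force: [-0.1, -0.4, -0.4]
opening: 0.997
```

```bash
python3 - <<'E'
from h import *
p,d,X=cloud("wrist"); np.savez("w1.npz",p=p,d=d,X=X)
print(env.state()["eef_pos"],env.calibration("wrist")["cam_to_world"][:3,3])
im=p[:,:,::-1].copy()
for l in("dowel_tip","housing"):
    for r in env.spot_point("wrist",l)[:3]:
        print(l,r); cv2.circle(im,tuple(int(v) for v in r["location"]),4,(0,255,0),1)
cv2.imwrite("pics/w1.png",im)
E
```

```text
[428.91021521 306.00901828 278.89607966] [437.71152509 386.81002442 448.72657735]
dowel_tip {'location': [235.0, 224.5], 'confidence': 0.75}
dowel_tip {'location': [352.5, 255.3], 'confidence': 0.67}
dowel_tip {'location': [320.7, 218.1], 'confidence': 0.61}
housing {'location': [402.6, 244.6], 'confidence': 0.97}
housing {'location': [217.0, 176.1], 'confidence': 0.81}
housing {'location': [434.2, 131.2], 'confidence': 0.74}
```

View pics/w1.png

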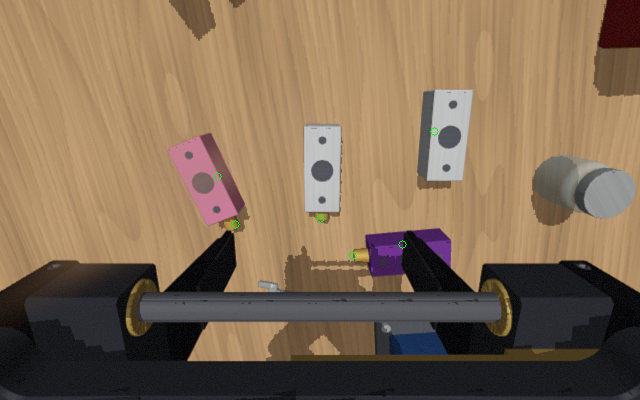

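The wrist view shows the job block centred at (322,168), with its brass dowel at (321,217) on the near side. The finished block is at (448,135). I'll fit both.

```bash
python3 - <<'E'
from h import *
f=np.load("w1.npz");p,d,X=f["p"],f["d"],f["X"];z=X[...,2]
m=np.zeros(z.shape,bool); m[115:225,290:352]=1
q=X[m&(z>42)&(z<50)]; r=cv2.minAreaRect(q[:,:2].astype(np.float32)); print("block",r,np.median(q[:,2]))
hsv=cv2.cvtColor(p,cv2.COLOR_RGB2HSV)
m=np.zeros(z.shape,bool); m[208:228,305:340]=1
b=m&(hsv[...,1]>110)&(z>20)&(z<38)
q=X[b]; print("dowel",len(q),q.min(0),q.max(0),np.median(q,0)); print(env.spot_point and X[218,320],X[216,320],X[220,320],X[222,320])
c=(427,302)
E
```

```text
block ((431.66375732421875, 302.8669128417969), (108.86017608642578, 45.64072036743164), 82.5789566040039) 45.99887166380765
dowel 100 [414.13424867 230.81966924  24.96423628] [432.52551193 242.38030869  34.87504059] [423.32599336 237.2754805   31.52031907]
[421.14851452 236.0667832   34.87504059] [421.37466929 237.79939827  31.80045038] [420.73885047 232.66400451  33.36413003] [418.97441805 216.98568929  -0.53805737]
```

```bash
python3 - <<'E'
from h import *
go(431.7,302.5,60,-7.4);go(431.7,302.5,16.5,-7.4)
E
```

```text
go (431.7, 302.5, 60, -7.4) -> [2.300e+00 2.000e-01 2.194e+02] [0.04 0.02 0.25]
go (431.7, 302.5, 16.5, -7.4) -> [2.300e+00 2.000e-01 2.629e+02] [0.04 0.02 0.25]
```

>>> arm_command --motion '[1,2.3,0,80,0,0,0.25,1,2.3,0,140,0,0,0.25,1,2.3,0,180,0,0,0.25,1,2.3,0,210,0,0,0.25,1,2.3,0,230,0,0,0.25,1,2.3,0,245,0,0,0.25,1,2.3,0,256,0,0,0.25,1,2.3,0,262,0,0,0.25,1,2.3,0,262,0,0,0.25]'

```text
t: 3.95
eef_pos: [432.4, 302.4, 17.7]
tcp_rot: [3.142, -0.0, -0.131]
ft_force: [-0.1, 0.3, -0.1]
opening: 0.997
```

>>> arm_command --motion '[-1,0,0,1,0,0,0,-1,0,0,1,0,0,0,-1,0,0,1,0,0,0,-1,0,0,1,0,0,0,-1,0,0,1,0,0,0,-1,0,0,1,0,0,0,-1,0,0,1,0,0,0,-1,0,0,1,0,0,0]'

```text
t: 4.75
eef_pos: [432.1, 303.0, 16.6]
tcp_rot: [3.142, -0.0, -0.13]
ft_force: [-0.2, 0.4, -0.7]
opening: 0.486
```

Gripped: the opening of 0.486 × 95 gives 46 mm. Next I'll lift and carry it to a viewpoint above the press.

```bash
python3 - <<'E'
from h import *
go(432,303,250,-7.4);go(545,-130,280,-2.4)
E
```

```text
go (432, 303, 250, -7.4) -> [  -0.     0.  -233.4] [ 0.   -0.   -0.08]
go (545, -130, 280, -2.4) -> [ 168.3  414.6 -263.4] [ 0.   -0.   -5.08]
```

>>> arm_command --motion '[-1,0,0,-15,0,0,0,-1,0,0,-45,0,0,0,-1,0,0,-85,0,0,0,-1,0,0,-125,0,0,0,-1,5,10,-165,0,0,0,-1,15,35,-200,0,0,-1,-1,28,70,-225,0,0,-1,-1,43,105,-240,0,0,-1,-1,57,140,-250,0,0,-2,-1,71,175,-255,0,0,-2,-1,85,210,-260,0,0,-3,-1,99,245,-263,0,0,-3,-1,114,280,-263,0,0,-4,-1,128,315,-263,0,0,-4,-1,142,350,-263,0,0,-5,-1,154,380,-263,0,0,-5,-1,163,402,-263,0,0,-5,-1,168,414,-263,0,0,-5,-1,168,414,-263,0,0,-5,-1,168,414,-263,0,0,-5]'

```text
t: 6.75
eef_pos: [544.3, -128.7, 279.2]
tcp_rot: [-3.141, 0.001, -0.043]
ft_force: [-0.1, 0.8, -5.7]
opening: 0.484
```

```bash
python3 - <<'E'
from h import *
s=env.state();print(s["eef_pos"],s["tcp_rot"],s["opening"])
p,d,X=cloud("wrist"); np.savez("w2.npz",p=p,d=d,X=X)
cv2.imwrite("pics/w2.png",p[:,:,::-1])
p,d,X=cloud("top"); np.savez("t2.npz",p=p,d=d,X=X)
E
```

```text
[ 544.34165983 -128.67829458  279.199944  ] [-3.14100865e+00  1.10128958e-03 -4.32954541e-02] 0.48393547168430473
```

View pics/w2.png

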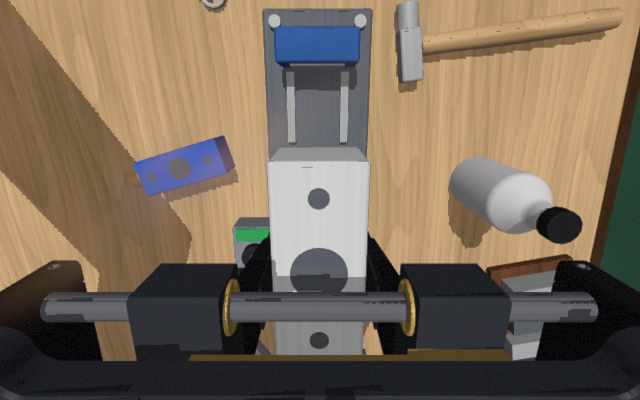

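The held block (318,220) points straight at the press. The anvil is at (317,45), with the rails at columns 292 and 344, rows 70 to 143.

```bash
python3 - <<'E'
from h import *
f=np.load("w2.npz");p,d,X=f["p"],f["d"],f["X"];z=X[...,2]
hsv=cv2.cvtColor(p,cv2.COLOR_RGB2HSV)
def sub(r0,r1,c0,c1):
    m=np.zeros(z.shape,bool); m[r0:r1,c0:c1]=1; return m
q=X[sub(15,70,265,370)&(z>70)&(z<82)]; r=cv2.minAreaRect(q[:,:2].astype(np.float32)); print("anvil top",r,np.median(q[:,2]),cv2.boxPoints(r).round(1).tolist())
L=[]
for n,c0,c1 in(("L",282,302),("R",334,354)):
    q=X[sub(72,142,c0,c1)&(z>24)&(z<32)]; r=cv2.minAreaRect(q[:,:2].astype(np.float32)); print(n,len(q),r,np.median(q[:,2]))
    l=cv2.fitLine(q[:,:2].astype(np.float32),cv2.DIST_HUBER,0,.01,.01).ravel(); print(l,"ang",np.degrees(np.arctan(l[0]/l[1])))
    L.append(r)
q=X[sub(40,140,265,373)&(z>14)&(z<23)]
print("bed z",np.median(q[:,2]))
for rr in(90,110,130):
    a=q=X[rr,255:385]; a=a[(a[:,2]>14)]; print("base edges",a[0].round(1),a[-1].round(1),"mid",((a[0]+a[-1])/2).round(1))
print((np.array(L[0][0])+L[1][0])/2)
# held block top
q=X[sub(140,270,260,375)&(z>300)&(z<316)]; r=cv2.minAreaRect(q[:,:2].astype(np.float32)); print("held",r,np.median(q[:,2]),q.max(0),q.min(0))
e=[]
for c in range(280,360):
    a=X[150:200,c]; a=a[(a[:,2]>303)]; e.append(a[0])
e=np.array(e); l=cv2.fitLine(e[:,:2].astype(np.float32),cv2.DIST_HUBER,0,.01,.01).ravel(); print("end edge",l,e.mean(0))
# press pixel edges
f=np.load("t2.npz");p,d,X=f["p"],f["d"],f["X"]
cv2.imwrite("pics/t2z.png",cv2.resize(p[150:300,160:460,::-1],None,fx=2.6,fy=2.6,interpolation=cv2.INTER_CUBIC))
E
```

```text
anvil top ((547.2451171875, 8.83089828491211), (35.12517547607422, 89.66971588134766), 88.5579833984375) 75.84114134922675 [[502.0, -7.599999904632568], [591.5999755859375, -9.899999618530273], [592.5, 25.299999237060547], [502.8999938964844, 27.5]]
L 575 ((511.7230529785156, -54.00033950805664), (82.5680160522461, 10.171967506408691), 87.48464965820312) 27.879846315372845
[ 4.2640347e-02  9.9909049e-01  5.1196805e+02 -5.2706615e+01] ang 2.4438527
R 573 ((577.650390625, -57.00019073486328), (82.94729614257812, 10.13331413269043), 87.745849609375) 28.007108067869467
[ 4.0145054e-02  9.9919385e-01  5.7753522e+02 -5.5416012e+01] ang 2.3007603
bed z 20.008998052511856
base edges [481.8 -31.8  18.8] [609.1 -37.3  18.7] mid [545.5 -34.6  18.8]
base edges [480.8 -55.9  18.2] [609.3 -61.5  17.4] mid [545.  -58.7  17.8]
base edges [480.1 -80.8  19.5] [607.5 -86.3  20.5] mid [543.8 -83.5  20. ]
[544.6867218  -55.50026512]
held ((543.9671020507812, -98.47685241699219), (53.65861892700195, 56.30937194824219), 86.82475280761719) 308.63779769773464 [571.10461258 -71.12727454 315.94731472] [ 514.81201566 -126.59211446  300.04158867]
end edge [ 9.9910766e-01 -4.2235706e-02  5.4468262e+02 -7.2187073e+01] [546.1152954  -71.2926745  309.66581513]
```

```bash
python3 - <<'E'
from h import *
f=np.load("w2.npz");X=f["X"]
for r in(165,175,190,205,220):
    a=X[r,240:400]; i=np.where((a[:,2]>303)&(a[:,2]<313))[0]; print(r,i[0]+240,i[-1]+240,a[i[0]].round(1),a[i[-1]].round(1),((a[i[0]]+a[i[-1]])/2).round(1))
go(544.3,-67.2,130,-2.4);go(544.3,-67.2,36.8,-2.4)
E
```

```text
165 267 370 [523.  -73.3 307.3] [568.1 -75.2 308. ] [545.5 -74.2 307.6]
175 267 369 [522.6 -77.7 307.7] [567.7 -79.7 307.4] [545.2 -78.7 307.6]
190 268 369 [522.6 -84.4 308.4] [567.7 -86.6 307.4] [545.2 -85.5 307.9]
205 269 368 [522.6 -91.1 309.4] [567.2 -93.5 308. ] [544.9 -92.3 308.7]
220 269 367 [521.6 -99.  307.3] [ 566.7 -100.7  308.1] [544.2 -99.8 307.7]
go (544.3, -67.2, 130, -2.4) -> [ -2.7 -61.  149.6] [-0.02  0.03 -0.02]
go (544.3, -67.2, 36.8, -2.4) -> [ -2.6 -60.9 242.8] [-0.02  0.03 -0.02]
```

>>> arm_command --motion '[-1,-1,-10,10,0,0,0,-1,-2,-30,40,0,0,0,-1,-2.2,-50,75,0,0,0,-1,-2.2,-60,110,0,0,0,-1,-2.2,-61,140,0,0,0,-1,-2.2,-61,165,0,0,0,-1,-2.2,-61,185,0,0,0,-1,-2.2,-61,200,0,0,0,-1,-2.2,-61,212,0,0,0,-1,-2.2,-61,222,0,0,0,-1,-2.2,-61,228,0,0,0,-1,-2.2,-61,230,0,0,0,-1,-2.2,-61,230,0,0,0]'

```text
t: 8.15
eef_pos: [545.3, -68.3, 49.7]
tcp_rot: [3.141, -0.0, -0.043]
ft_force: [1.5, -0.3, -4.3]
opening: 0.483
```

```bash
python3 - <<'E'
from h import *
s=env.state();print(s["eef_pos"],s["tcp_rot"],s["opening"],s["ft_force"])
p,d,X=cloud("wrist"); np.savez("w3.npz",p=p,d=d,X=X)
cv2.imwrite("pics/w3.png",p[:,:,::-1])
p,d,X=cloud("scene")
cv2.imwrite("pics/s3.png",cv2.resize(p[120:260,210:380,::-1],None,fx=4,fy=4,interpolation=cv2.INTER_CUBIC))
E
```

```text
[545.29006197 -68.3086893   49.74444592] [ 3.14145233e+00 -3.00708074e-04 -4.31959217e-02] 0.4827840112058135 [ 1.47609893 -0.31225483 -4.32804724]
```

View pics/w3.png

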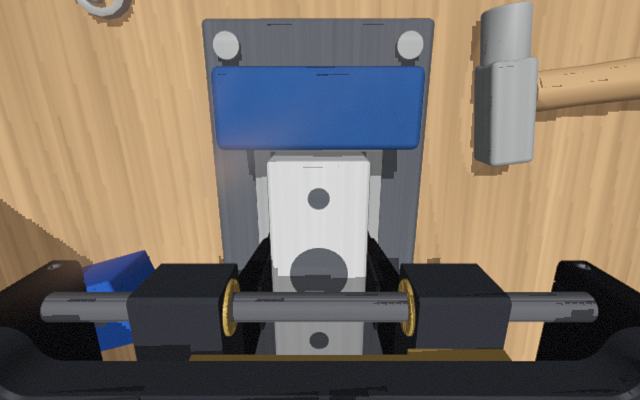

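View pics/s3.png

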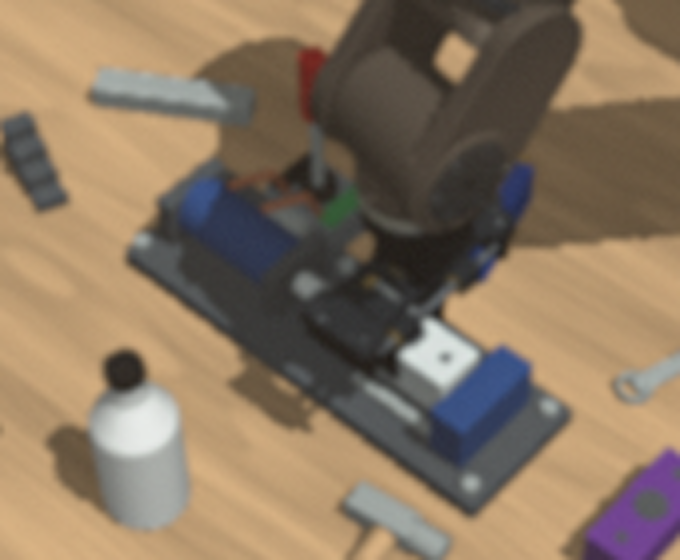

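The wrist view shows the block between the rails with its far end at row 157. The anvil's front edge is at row 149, so there's a small gap to measure.

```bash
python3 - <<'E'
from h import *
f=np.load("w3.npz");p,d,X=f["p"],f["d"],f["X"]
for c in(285,300,320,340,355):
    print(c,[(r,*X[r,c].round(1)) for r in range(145,163,1) if abs(X[r,c,2]-X[r-1,c,2])>2 or r==145])
for r in(140,170,190,210):
    a=X[r,200:440]; i=np.where(a[:,2]>72)[0]; print(r,i[0]+200,i[-1]+200,a[i[0]].round(1),a[i[-1]].round(1))
    b=X[r]; k=np.where((b[:,2]>24)&(b[:,2]<31)&(b[:,0]>495)&(b[:,0]<590))[0]
    if len(k): print("  rails",k[[0,-1]],b[k[0]].round(1),b[k[-1]].round(1))
E
```

```text
285 [(145, np.float64(532.4), np.float64(-5.1), np.float64(76.4)), (149, np.float64(531.9), np.float64(-7.3), np.float64(73.1)), (150, np.float64(531.1), np.float64(-8.7), np.float64(66.4)), (152, np.float64(529.6), np.float64(-11.6), np.float64(53.0)), (153, np.float64(530.0), np.float64(-11.5), np.float64(57.1)), (154, np.float64(530.2), np.float64(-11.6), np.float64(59.5)), (155, np.float64(530.6), np.float64(-11.5), np.float64(63.4)), (156, np.float64(530.9), np.float64(-11.5), np.float64(66.0)), (157, np.float64(531.1), np.float64(-11.7), np.float64(68.3)), (158, np.float64(531.4), np.float64(-11.7), np.float64(71.0)), (159, np.float64(531.6), np.float64(-11.6), np.float64(73.9)), (160, np.float64(532.0), np.float64(-11.5), np.float64(77.6))]
300 [(145, np.float64(538.8), np.float64(-5.5), np.float64(75.3)), (149, np.float64(538.6), np.float64(-7.5), np.float64(73.4)), (150, np.float64(538.0), np.float64(-9.3), np.float64(64.0)), (152, np.float64(537.2), np.float64(-12.0), np.float64(52.5)), (153, np.float64(537.4), np.float64(-12.0), np.float64(56.0)), (154, np.float64(537.7), 
[... 1871 characters left out ...]
)), (153, np.float64(564.8), np.float64(-12.9), np.float64(57.9)), (155, np.float64(564.2), np.float64(-12.9), np.float64(63.6)), (156, np.float64(563.8), np.float64(-12.9), np.float64(66.6)), (157, np.float64(563.5), np.float64(-12.8), np.float64(69.7)), (159, np.float64(562.9), np.float64(-12.8), np.float64(75.0))]
140 217 418 [502.5  -1.8  74.5] [590.6  -5.6  75.1]
170 267 369 [523.9 -15.4  78.5] [568.6 -17.3  79. ]
  rails [255 381] [508.4 -25.1  28.6] [583.2 -28.3  28.8]
190 237 369 [547.6  13.  219.8] [568.9 -26.9  77.1]
  rails [256 380] [507.6 -37.6  27.7] [582.9 -40.9  27.9]
210 269 368 [523.2 -33.8  78.9] [568.3 -36.2  77.6]
  rails [257 379] [507.  -50.4  27.7] [582.7 -54.2  26.5]
```

>>> arm_command --motion '[-1,0,0,4,0,0,0,-1,0,0,8,0,0,0,-1,0,0,10,0,0,0,-1,0,0,11,0,0,0,-1,0,0,11.5,0,0,0,-1,0,0,11.5,0,0,0]'

```text
t: 8.85
eef_pos: [545.2, -68.3, 38.1]
tcp_rot: [3.142, -0.0, -0.043]
ft_force: [0.0, 0.7, -5.1]
opening: 0.481
```

>>> arm_command --motion '[-1,0,0,0.5,0,0,0,-1,0,0,1,0,0,0,-1,0,0,1,0,0,0]'

```text
t: 9.15
eef_pos: [545.2, -68.3, 37.1]
tcp_rot: [3.142, -0.0, -0.043]
ft_force: [-1.5, 0.5, -5.5]
opening: 0.479
```

>>> arm_command --motion '[-1,0,0,0.5,0,0,0,-1,0,0,0.5,0,0,0,-1,0,0,0.5,0,0,0]'

```text
t: 9.45
eef_pos: [545.2, -68.3, 36.6]
tcp_rot: [3.142, -0.0, -0.043]
ft_force: [0.6, -0.5, -6.0]
opening: 0.482
```

>>> arm_command --motion '[-1,0,0,0.4,0,0,0,-1,0,0,0.8,0,0,0,-1,0,0,0.8,0,0,0]'

```text
t: 9.75
eef_pos: [545.2, -68.3, 36.6]
tcp_rot: [3.141, -0.001, -0.043]
ft_force: [-2.8, -0.1, 7.9]
opening: 0.484
```

It has seated: the force went from -6 to +8 N. I'll release and lift clear.

>>> arm_command --motion '[-1,0,0,-0.4,0,0,0,1,0,0,-0.4,0,0,0,1,0,0,-0.4,0,0,0,1,0,0,-0.4,0,0,0,1,0,0,-0.4,0,0,0,1,0,0,-0.4,0,0,0,1,0,0,-0.4,0,0,0]'

```text
t: 10.45
eef_pos: [545.2, -68.3, 36.2]
tcp_rot: [3.142, 0.0, -0.043]
ft_force: [-0.2, 0.4, 0.2]
opening: 0.932
```

>>> arm_command --motion '[1,0,0,-10,0,0,0,1,0,0,-30,0,0,0,1,0,0,-60,0,0,0,1,0,0,-100,0,0,0,1,0,0,-150,0,0,0,1,0,0,-200,0,0,0,1,0,0,-240,0,0,0,1,0,0,-250,0,0,0,1,0,0,-250,0,0,0]'

```text
t: 11.35
eef_pos: [545.3, -68.3, 288.1]
tcp_rot: [3.141, -0.003, -0.043]
ft_force: [0.5, 0.5, -1.4]
opening: 0.999
```

```bash
python3 - <<'E'
from h import *
s=env.state();print(s["eef_pos"],s["tcp_rot"],s["opening"],s["ft_force"])
p,d,X=cloud("wrist"); np.savez("w4.npz",p=p,d=d,X=X)
cv2.imwrite("pics/w4.png",p[:,:,::-1])
p,d,X=cloud("top"); np.savez("t4.npz",p=p,d=d,X=X)
cv2.imwrite("pics/t4.png",cv2.resize(p[150:300,160:460,::-1],None,fx=2.6,fy=2.6,interpolation=cv2.INTER_CUBIC))
p,d,X=cloud("scene"); np.savez("s4.npz",p=p,d=d,X=X)
cv2.imwrite("pics/s4.png",cv2.resize(p[110:260,200:380,::-1],None,fx=4,fy=4,interpolation=cv2.INTER_CUBIC))
E
```

```text
[545.30391918 -68.31561173 288.10024779] [ 3.14083105 -0.00334875 -0.0431256 ] 0.9992472202925292 [ 0.49789607  0.51887026 -1.41765077]
```

View pics/w4.png

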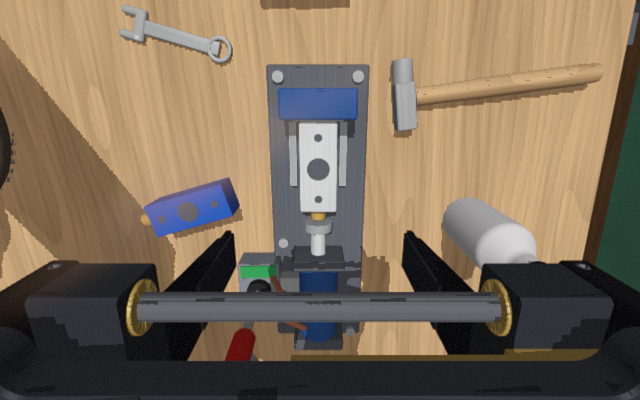

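View pics/s4.png

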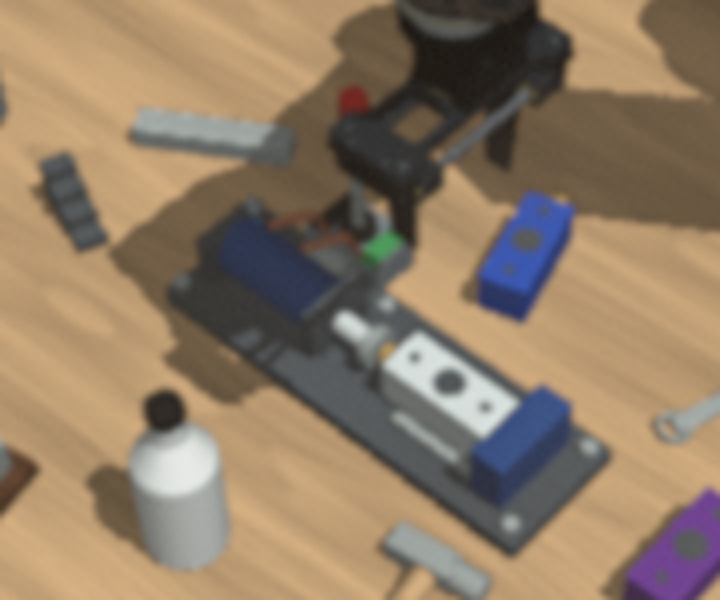

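The wrist view shows the housing (318,168) lying between the rails, its dowel (318,216) facing the pad (318,228) with a small gap. The lever is untouched at (240,345). Next I'll check the numbers and plan the lever push.

```bash
python3 - <<'E'
from h import *
f=np.load("w4.npz");p,d,X=f["p"],f["d"],f["X"];z=X[...,2]
def sub(r0,r1,c0,c1):
    m=np.zeros(z.shape,bool); m[r0:r1,c0:c1]=1; return m
q=X[sub(118,215,290,346)&(z>60)&(z<72)]; r=cv2.minAreaRect(q[:,:2].astype(np.float32)); 
C=np.array(r[0])-[544.4,-63.4]; yx=np.array([.0419,.9991]); xx=np.array([.9991,-.0419])
print("housing",r,np.median(q[:,2]),"rel nest x,y",C@xx,C@yx)
f=np.load("t4.npz");p,d,X=f["p"],f["d"],f["X"];z=X[...,2]
q=X[sub(205,250,350,410)&(p[...,0]>130)&(p[...,1]<70)&(z>100)]; print(len(q),q.mean(0),q.min(0),q.max(0))
f=np.load("s4.npz");p,d,X=f["p"],f["d"],f["X"];z=X[...,2]
q=X[sub(120,150,275,305)&(p[...,0]>100)&(p[...,1]<60)&(z>100)]; print("scene red",len(q),q.mean(0) if len(q) else 0,q.min(0) if len(q) else 0,q.max(0)if len(q) else 0)
go(452,-310,288,-2.4); go(452,-310,155,-2.4)
E
```

```text
housing ((542.944580078125, -64.52578735351562), (114.42778015136719, 59.71164321899414), 87.48845672607422) 64.07071155281449 rel nest x,y -1.4069395538329852 -1.185756239624024<stdin>:9: RuntimeWarning: Mean of empty slice.
  ret = um.true_divide(
Traceback (most recent call last):
ValueError: zero-size array to reduction operation minimum which has no identity
```

View pics/t4.png

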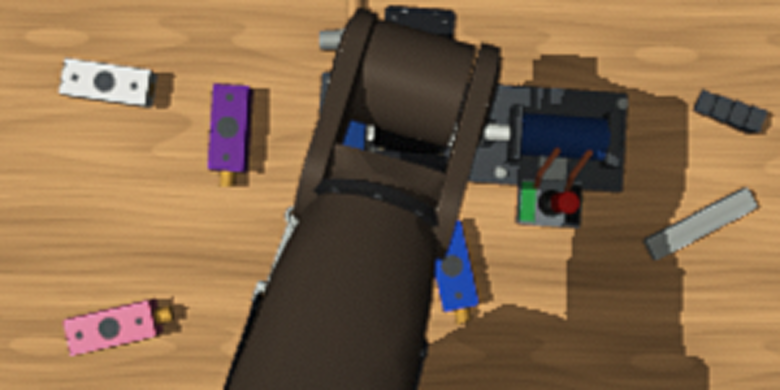

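>>> arm_command --motion '[-1,-15,45,0,0,0,0,-1,-32,95,0,0,0,0,-1,-48,143,0,0,0,0,-1,-65,190,0,0,0,0,-1,-78,230,0,0,0,0,-1,-83,245,0,0,0,0,-1,-83,245,0,0,0,0,-1,-83,245,0,0,0,0]'

```text
t: 12.3
eef_pos: [451.7, -308.8, 285.2]
tcp_rot: [-3.14, 0.001, -0.044]
ft_force: [0.3, 0.9, 0.1]
opening: 0.385
```

```bash
python3 - <<'E'
from h import *
s=env.state();print(s["eef_pos"],s["tcp_rot"],s["opening"],s["ft_force"])
p,d,X=cloud("wrist"); np.savez("w5.npz",p=p,d=d,X=X);z=X[...,2]
cv2.imwrite("pics/w5.png",p[:,:,::-1])
m=(p[...,0]>100)&(p[...,1]<70)&(p[...,2]<70)&(z>120)&(z<225)&(np.hypot(X[...,0]-452,X[...,1]+243)<60)
q=X[m]; print(len(q),q.mean(0),q.min(0),q.max(0))
t=q[q[:,2]>q[:,2].max()-8]; print("top",t.mean(0))
go(452,-310,155,-2.4)
E
```

```text
[ 451.69069644 -308.76158641  285.23872648] [-3.14017775e+00  1.30475318e-03 -4.36247451e-02] 0.38450370219008284 [0.30495805 0.90416692 0.06584119]
553 [ 453.96745774 -246.94275356  208.82472325] [ 440.60045739 -256.23110705  149.0161731 ] [ 464.34149224 -231.41653851  212.37121682]
top [ 453.94306338 -247.29675896  209.62031952]
go (452, -310, 155, -2.4) -> [  0.2   1.8 130.5] [-0.06  0.06 -0.04]
```

View pics/w5.png

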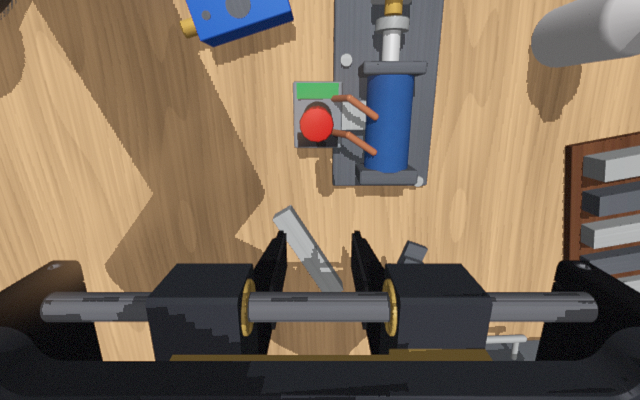

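The wrist view shows the lever's red cap at (316,124), upright, with the green mark on the anvil side. The tool is behind it and still closing. I'll descend there, then start the push.

>>> arm_command --motion '[-1,1.3,2,20,0,0,0,-1,1.3,2,50,0,0,0,-1,1.3,2,85,0,0,0,-1,1.3,2,110,0,0,0,-1,1.3,2,125,0,0,0,-1,1.3,2,130,0,0,0,-1,1.3,2,130,0,0,0,-1,1.3,2,130,0,0,0]'

```text
t: 13.15
eef_pos: [453.5, -311.3, 157.1]
tcp_rot: [3.141, -0.001, -0.042]
ft_force: [-0.0, -0.5, 0.1]
opening: 0.007
```

>>> arm_command --motion '[-1,0,-20,0,0,0,0,-1,0,-40,0,0,0,0,-1,0,-55,0,0,0,0,-1,0,-70,0,0,0,0,-1,0,-82,0,0,0,0,-1,0,-93,0,0,0,0,-1,0,-101,0,0,0,0,-1,0,-104,0,0,0,0,-1,0,-104,0,0,0,0]'

```text
t: 14.05
eef_pos: [458.2, -207.9, 157.2]
tcp_rot: [3.139, -0.003, -0.042]
ft_force: [-0.7, -7.5, 2.3]
opening: 0.006
```

```bash
python3 - <<'E'
from h import *
s=env.state();print(s["eef_pos"],s["opening"],s["ft_force"])
p,d,X=cloud("wrist"); cv2.imwrite("pics/w6.png",p[:,:,::-1])
z=X[...,2]
m=(p[...,0]>100)&(p[...,1]<70)&(p[...,2]<70)&(z>100)&(z<225)&(abs(X[...,0]-452)<40)
q=X[m]; print(len(q),q.mean(0),q.min(0),q.max(0))
p,d,X=cloud("scene"); np.savez("s6.npz",p=p,d=d,X=X)
cv2.imwrite("pics/s6.png",cv2.resize(p[110:260,200:380,::-1],None,fx=4,fy=4,interpolation=cv2.INTER_CUBIC))
E
```

```text
[ 458.21407859 -207.91271655  157.17970806] 0.00563984685630285 [-0.74784123 -7.48976905  2.2645459 ]
2266 [ 454.92191489 -169.52992698  184.27119023] [ 442.35384669 -206.8333506   139.79165317] [ 467.19181817 -155.04204376  194.79742417]
```

View pics/w6.png

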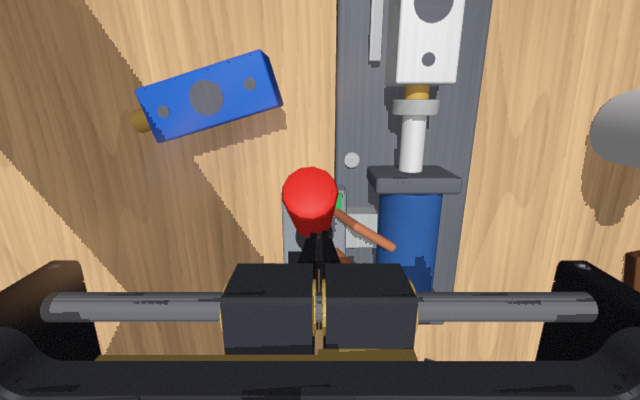

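View pics/s6.png

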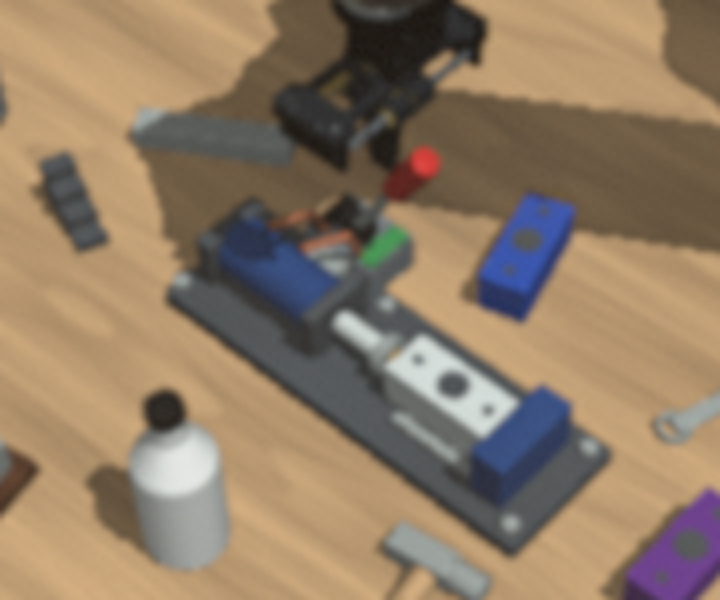

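The ram is on the dowel. The lever's top is at z≈195, which means about 0.52 rad. I'll push 4 mm more and hold.

>>> arm_command --motion '[-1,0,-2,0,0,0,0,-1,0,-4,0,0,0,0,-1,0,-4,0,0,0,0,-1,0,-4,0,0,0,0,-1,0,-4,0,0,0,0,-1,0,-4,0,0,0,0,-1,0,-4,0,0,0,0,-1,0,-4,0,0,0,0,-1,0,-4,0,0,0,0,-1,0,-4,0,0,0,0,-1,0,-4,0,0,0,0,-1,0,-4,0,0,0,0,-1,0,-4,0,0,0,0,-1,0,-4,0,0,0,0,-1,0,-4,0,0,0,0,-1,0,-4,0,0,0,0,-1,0,-4,0,0,0,0,-1,0,-4,0,0,0,0,-1,0,-4,0,0,0,0,-1,0,-4,0,0,0,0]'

```text
t: 16.15
eef_pos: [458.4, -204.2, 157.1]
tcp_rot: [3.139, -0.003, -0.043]
ft_force: [0.5, -8.4, 0.8]
opening: 0.002
```

>>> arm_command --motion '[-1,0,0,0,0,0,0,-1,0,0,0,0,0,0,-1,0,0,0,0,0,0,-1,0,0,0,0,0,0,-1,0,0,0,0,0,0,-1,0,0,0,0,0,0,-1,0,0,0,0,0,0,-1,0,0,0,0,0,0,-1,0,0,0,0,0,0,-1,0,0,0,0,0,0,-1,0,0,0,0,0,0,-1,0,0,0,0,0,0,-1,0,0,0,0,0,0,-1,0,0,0,0,0,0,-1,0,0,0,0,0,0]'

```text
t: 17.65
eef_pos: [458.4, -204.2, 157.1]
tcp_rot: [3.139, -0.003, -0.043]
ft_force: [1.0, -7.2, 2.2]
opening: 0.002
```

```bash
python3 - <<'E'
from h import *
s=env.state();print(s["eef_pos"],s["opening"],s["ft_force"])
p,d,X=cloud("wrist"); cv2.imwrite("pics/w7.png",p[:,:,::-1]); np.savez("w7.npz",p=p,d=d,X=X)
z=X[...,2]
m=(p[...,0]>100)&(p[...,1]<70)&(p[...,2]<70)&(z>100)&(z<225)&(abs(X[...,0]-452)<40)
q=X[m]; print(len(q),q.mean(0),q.min(0),q.max(0))
E
```

```text
[ 458.35623166 -204.18248267  157.11979857] 0.0020756938668527515 [ 1.0156904  -7.22405284  2.16863332]
2441 [ 454.97212011 -166.57348989  181.70359115] [ 442.8292531  -204.70492194  137.1584529 ] [ 467.45822833 -151.18445951  192.71971742]
```

View pics/w7.png

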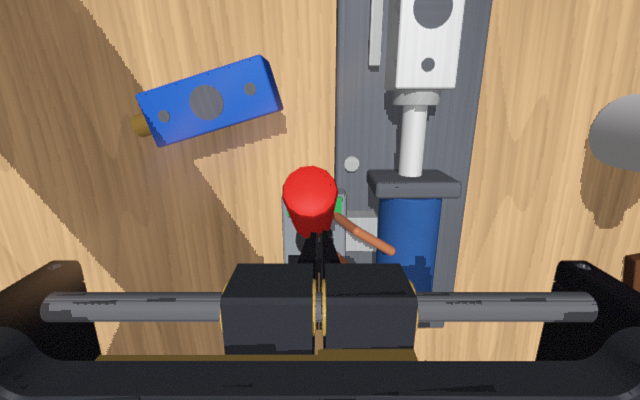

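The pad (415,98) now sits against the housing face and no brass is visible. I'll hold another 3 s, 1.5 mm further over, to be sure.

>>> arm_command --motion '[-1,0,-1.5,0,0,0,0,-1,0,-1.5,0,0,0,0,-1,0,-1.5,0,0,0,0,-1,0,-1.5,0,0,0,0,-1,0,-1.5,0,0,0,0,-1,0,-1.5,0,0,0,0,-1,0,-1.5,0,0,0,0,-1,0,-1.5,0,0,0,0,-1,0,-1.5,0,0,0,0,-1,0,-1.5,0,0,0,0,-1,0,-1.5,0,0,0,0,-1,0,-1.5,0,0,0,0,-1,0,-1.5,0,0,0,0,-1,0,-1.5,0,0,0,0,-1,0,-1.5,0,0,0,0,-1,0,-1.5,0,0,0,0,-1,0,-1.5,0,0,0,0,-1,0,-1.5,0,0,0,0,-1,0,-1.5,0,0,0,0,-1,0,-1.5,0,0,0,0]'

```text
t: 19.7
eef_pos: [458.4, -202.7, 157.1]
tcp_rot: [3.139, -0.003, -0.043]
ft_force: [1.2, -7.3, 1.1]
opening: 0.0
```

>>> arm_command --motion '[-1,0,0,0,0,0,0,-1,0,0,0,0,0,0,-1,0,0,0,0,0,0,-1,0,0,0,0,0,0,-1,0,0,0,0,0,0,-1,0,0,0,0,0,0,-1,0,0,0,0,0,0,-1,0,0,0,0,0,0,-1,0,0,0,0,0,0,-1,0,0,0,0,0,0]'

```text
t: 20.7
eef_pos: [458.4, -202.7, 157.1]
tcp_rot: [3.139, -0.003, -0.043]
ft_force: [0.9, -7.2, 0.8]
opening: 0.002
```

```bash
python3 - <<'E'
from h import *
f=np.load("w7.npz");a=f["X"];pa=f["p"]
s=env.state();print(s["eef_pos"],s["ft_force"])
p,d,X=cloud("wrist"); z=X[...,2]
np.savez("w8.npz",p=p,d=d,X=X)
cv2.imwrite("pics/w8.png",cv2.resize(p[0:200,340:500,::-1],None,fx=3,fy=3,interpolation=cv2.INTER_CUBIC))
for n,(Y) in (("7",a),("8",X)):
    for c in(413,418,425): print(n,c,[(r,Y[r,c,1].round(1),Y[r,c,2].round(0)) for r in range(80,108,3)])
E
```

```text
[ 458.41772759 -202.74135998  157.108089  ] [ 0.92953268 -7.23751475  0.77595775]
7 413 [(80, np.float64(-111.7), np.float64(66.0)), (83, np.float64(-113.8), np.float64(67.0)), (86, np.float64(-122.4), np.float64(327.0)), (89, np.float64(-118.0), np.float64(60.0)), (92, np.float64(-120.2), np.float64(61.0)), (95, np.float64(-122.4), np.float64(62.0)), (98, np.float64(-124.7), np.float64(62.0)), (101, np.float64(-126.9), np.float64(62.0)), (104, np.float64(-129.2), np.float64(61.0)), (107, np.float64(-131.8), np.float64(52.0))]
7 418 [(80, np.float64(-111.8), np.float64(65.0)), (83, np.float64(-113.9), np.float64(65.0)), (86, np.float64(-116.1), np.float64(67.0)), (89, np.float64(-118.2), np.float64(60.0)), (92, np.float64(-120.4), np.float64(61.0)), (95, np.float64(-122.6), np.float64(61.0)), (98, np.float64(-124.8), np.float64(62.0)), (101, np.float64(-127.1), np.float64(61.0)), (104, np.float64(-129.4), np.float64(60.0)), (107, np.float64(-131.9), np.float64(53.0))]
7 425 [(80, np.float64(-112.1), np.float64(67.0)), (83, np.float64(-114.2), np.float64(66.0)), (86, np.float64(-116.3
[... 982 characters left out ...]
-118.9), np.float64(61.0)), (95, np.float64(-121.2), np.float64(62.0)), (98, np.float64(-123.4), np.float64(62.0)), (101, np.float64(-125.6), np.float64(61.0)), (104, np.float64(-127.9), np.float64(60.0)), (107, np.float64(-130.2), np.float64(60.0))]
8 425 [(80, np.float64(-110.6), np.float64(66.0)), (83, np.float64(-112.7), np.float64(65.0)), (86, np.float64(-114.9), np.float64(66.0)), (89, np.float64(-117.0), np.float64(66.0)), (92, np.float64(-119.2), np.float64(61.0)), (95, np.float64(-121.4), np.float64(62.0)), (98, np.float64(-123.6), np.float64(61.0)), (101, np.float64(-125.9), np.float64(60.0)), (104, np.float64(-128.1), np.float64(61.0)), (107, np.float64(-130.7), np.float64(51.0))]
```

View pics/w8.png

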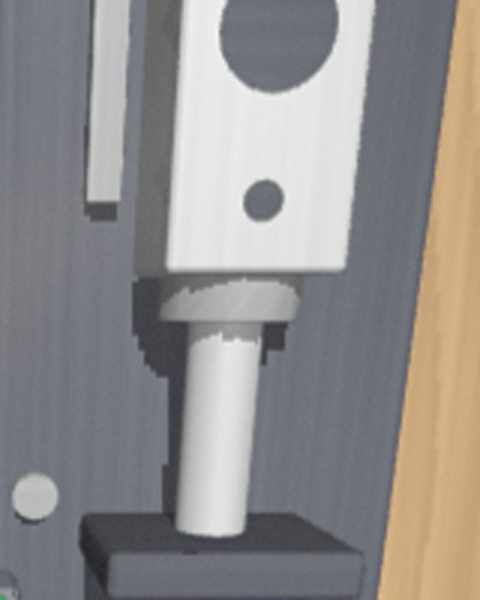

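The pad is flat against the housing face and hasn't moved over the last 3 s, so the dowel is home. I'll back off smoothly so the lever follows the finger to centre.

>>> arm_command --motion '[-1,0,5,0,0,0,0,-1,0,13,0,0,0,0,-1,0,21,0,0,0,0,-1,0,29,0,0,0,0,-1,0,37,0,0,0,0,-1,0,45,0,0,0,0,-1,0,53,0,0,0,0,-1,0,60,0,0,0,0,-1,0,66,0,0,0,0,-1,0,71,0,0,0,0,-1,0,77,0,0,0,0,-1,0,90,0,0,0,0,-1,0,105,0,0,0,0,-1,0,115,0,0,0,0,-1,0,115,-15,0,0,0,-1,0,115,-50,0,0,0,-1,0,115,-95,0,0,0,-1,0,115,-125,0,0,0,-1,0,115,-130,0,0,0,-1,0,115,-130,0,0,0]'

```text
t: 22.75
eef_pos: [452.6, -317.6, 286.7]
tcp_rot: [3.141, -0.001, -0.044]
ft_force: [-0.5, 0.4, -0.6]
opening: 0.004
```

```bash
python3 - <<'E'
from h import *
s=env.state();print(s["eef_pos"],s["opening"],s["ft_force"])
p,d,X=cloud("wrist"); z=X[...,2]; cv2.imwrite("pics/w9.png",p[:,:,::-1])
m=(p[...,0]>100)&(p[...,1]<70)&(p[...,2]<70)&(z>100)&(z<225)&(np.hypot(X[...,0]-452,X[...,1]+243)<60)
q=X[m]; t=q[q[:,2]>q[:,2].max()-8]; print("lever top",t.mean(0),q.max(0))
p,d,X=cloud("top"); z=X[...,2]
f=np.load("top.npz"); 
cv2.imwrite("pics/t9.png",cv2.resize(p[80:300,160:480,::-1],None,fx=2.4,fy=2.4,interpolation=cv2.INTER_CUBIC))
m=np.zeros(z.shape,bool); m[180:222,300:345]=1
q=X[m&(z>60)&(z<72)]; print("housing",cv2.minAreaRect(q[:,:2].astype(np.float32)),np.median(q[:,2]))
E
```

```text
[ 452.58101366 -317.57750843  286.71066602] 0.0037111521035374986 [-0.54439809  0.35520414 -0.56979909]
lever top [ 454.70542034 -247.76139895  208.15708327] [ 463.68332509 -231.42616099  211.25644868]
housing ((553.9421997070312, -76.4969711303711), (77.51922607421875, 143.6875), 1.4052315950393677) 65.0343480998556
```

View pics/w9.png

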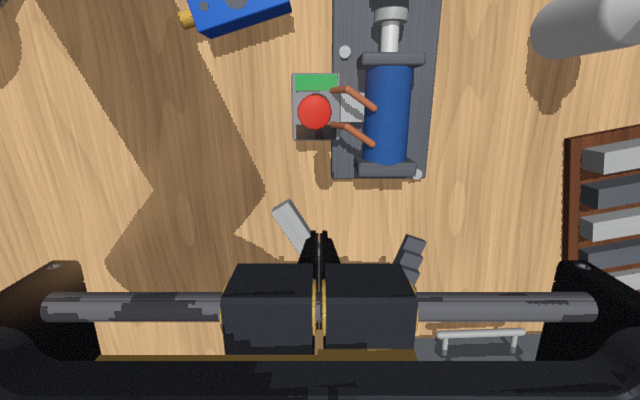

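View pics/t9.png

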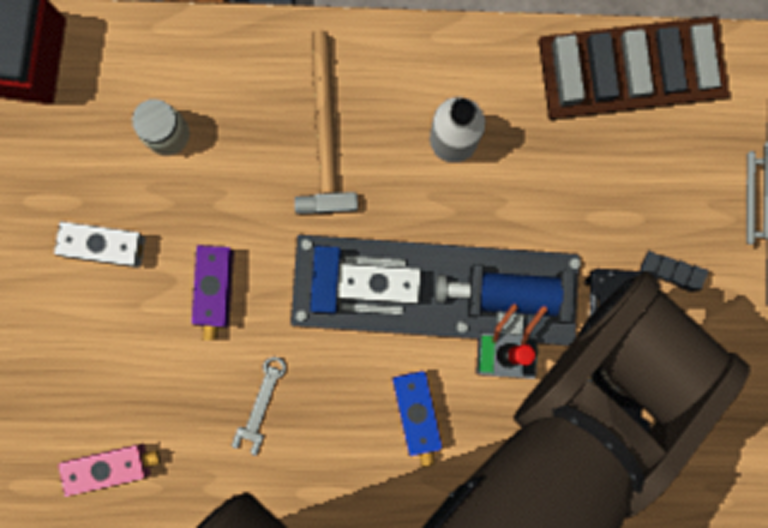

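The lever is back upright at the same spot as before, and the top view shows the housing against the anvil with no brass showing. The numeric fit of the housing picked up the anvil, so I'll redo it on white pixels only, check the bystanders, then hand in.

```bash
python3 - <<'E'
from h import *
p,d,X=cloud("top"); z=X[...,2]; f=np.load("top.npz")
hsv=cv2.cvtColor(p,cv2.COLOR_RGB2HSV)
m=np.zeros(z.shape,bool); m[180:222,298:336]=1
m=cv2.morphologyEx((m&(hsv[...,1]<60)&(hsv[...,2]>100)&(z>58)&(z<72)).astype(np.uint8),cv2.MORPH_OPEN,np.ones((3,3)))>0
q=X[m]; r=cv2.minAreaRect(q[:,:2].astype(np.float32)); C=np.array(r[0])-[544.4,-63.4]
print(r,"rel nest",C@[.9991,-.0419],C@[.0419,.9991],"z",np.median(q[:,2]))
# bystander change
df=np.abs(z-f["X"][...,2])>10
n,l,st,c=cv2.connectedComponentsWithStats(cv2.morphologyEx(df.astype(np.uint8),cv2.MORPH_OPEN,np.ones((3,3))))
print([(s[:5].tolist()) for s in st[1:] if s[4]>30])
E
```

```text
((545.0044555664062, -62.35260772705078), (108.01387786865234, 45.77092361450195), 87.33650207519531) rel nest 0.5600258201599349 1.071776308135986 z 65.14456926910657
[[302, 190, 33, 17, 483], [210, 192, 354, 208, 37934], [188, 221, 41, 18, 533]]
```

```bash
python3 -c "
from cell import env
print(env.job_done()); print(env.state()['t'])"
```

```text
the job is handed in; nothing more can be done
None
the job is handed in; nothing more can be done
```

I loaded the housing with the proud dowel into the press, pressed the dowel home with the lever, let the lever come back to centre, and handed the job in at about 23 s. No verdict was reported.

- **Loading:** I set the block down between the rails about 3 mm short of the anvil, dowel towards the ram. Contact force on set-down was about 8 N, after which I let go and lifted clear.
- **Pressing:** With closed fingers I pushed the lever from behind, towards green only. It stayed at an estimated 0.52–0.57 rad for about 6.5 s. By about 3.6 s the pad was already flat against the housing face with no brass showing, and it stayed there for the last 3 s. I then backed off slowly so the lever followed the fingers to centre.

**Last checks:**
- **Housing:** It measures within about 1 mm of its place at the anvil (x +0.6, y +1.1 mm). Its top is at 65 mm, which matches lying flat on the bed.
- **Dowel:** No brass shows at the end face. I judged it home from the pictures; I could not read its depth directly.
- **Lever:** It stands upright, within about 1 mm of where it was before the push, and the tool is clear of everything.
- **Bystanders:** Comparing depth with the first picture, nothing moved outside the area the arm hides, apart from the housing. Part of the right side was behind the arm and was not covered by that comparison.

Two housing fits were off. One made just after loading was widened by nearby parts, and one near the end took in the anvil. I relied on the close-up gap measurement and on a repeat fit using white pixels only.

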